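Gauge the height of a hollow printed dental model

ROBOT

A 7-joint arm with a two-finger parallel gripper is mounted at the origin on the work surface. World frame = base frame: x ahead of the robot, y to its left, z up, the work surface at z = 0. Lengths are in m, angles in rad, forces in N, time in s.
With the tool pointing down it reaches from about 0.425 to 0.8 m from the base axis. Payload 8.3 kg.
Tool frame: the origin (TCP) lies at the very end of the fingers, on their centre line; the grasp point (between the pads) lies env.tcp_to_grasp behind it (env.tcp_to_grasp is the distance from the TCP to the grasp point, in m); y points along the fingers, z is the direction in which the jaws open and shut, and the axes are right-handed (so a half turn about y gives the same grasp; the last joint's range is limited). The gripper opens to 85 mm and grips with 20 to 120 N. Pads are 22 mm wide; open, the fingers measure 114 mm over their backs; the gripper's body (76 mm by 85 mm) begins 54 mm behind the grasp point. The pads swing forward as they close: fully open they stand 13 mm farther back than shut.
Start: joints at [-1.223, 0.383, 0.016, 1.37, -0.006, 1.388, -0.046], TCP at [0.25, 0.573, 0.231] pointing down, gripper open.
Joint ranges: [-2.95, 2.95], [-0.25, 2.06], [-1.52, 1.56], [0.18, 2.33], [-1.44, 4.58], [0.02, 2.06], [-3.01, 3.01]. Speed limits (rad/s): [2.39, 2.39, 3.01, 3.01, 3.14, 3.14, 3.14].

INTERFACE

Orientations are given as [roll, pitch, yaw] about the fixed x, y, z axes, in that order (R = Rz(yaw) Ry(pitch) Rx(roll)).
In Python, from rig import env gives the robot as it stands.
- The arm moves only by the shell command python3 -m crank 'ROWS'. ROWS is JSON, one flat list of numbers, 7 for each row, row after row: the turn, a rotation vector about the world's x, y, z in degrees, then the shift along the world's x, y, z in mm, then the gripper command: -1 is fully open, 1 is shut, values between are in proportion. A call has exactly 5 rows; each row shifts and turns the pose as measured when the row begins; what a row does not reach is not made up. A row lasts 1/10 s, in which the tool goes at most 50 mm and 8.59 degrees, less where a joint would pass 70% of its speed; a pose out of reach is approached as far as the arm can. A call is refused whole if a number of a shift passes 50 or a number of a turn 8.59, either way. A call with a gripper value outside its range is refused whole. The fingers move at their own pace and stop on an object; the grip force is fixed at half the most. Time passes only in rows, so rows that do not move let the fingers close, or fill a call up. It gives the time, the measured TCP pose, the force and the opening at its end, in the units of the state.
- env.sense(): the state, without advancing time (a new reading comes with each control period).
- env.snapshot(name): name is "scene" or "top" or "wrist"; returns the picture (420x560x3 uint8, blue, green, red); there is no depth.
- env.camera_params(name): a dict with "fx", "fy", "cx", "cy" (pixels), "k1" (the pictures are not rectified: a ray, as slopes to the right and down, at radius r is drawn at 1 + k1 r^2 times it, then the intrinsics apply), "cam_to_world" (4x4, takes a point from camera to world coordinates). Camera axes: x right, y up, looking along -z (the intrinsics and any distortion apply to the point x, -y, -z); pixel columns grow to the right and rows downward; lengths in m; the calibration is good to about 2 mm. A picture is of the moment at which its call begins: read the wrist's pose just before it. camera_params takes no time and is no camera call; for the wrist camera it gives the pose at the moment of the call.
- env.sign_off(): hands the job in, once; it reports no verdict.
The state is a dict: "time_s": time; "q": joint angles; "qd": joint speeds; "effort": joint torques, N m; "position": TCP position; "tool_rot": TCP orientation; "contact_force": force on the tool from outside, world axes, zero at the start; "wrist_torque": the same for the moment, N m; "finger_gap": opening from 0.0 (shut) to 1.0 (fully open).
Only numpy, scipy, OpenCV 4.12 (cv2) and the standard library are available. Lean on these libraries where they do the work, as an engineer would, in place of code of your own. Each camera call takes 0.05 s, during which the arm holds its last target. There are 200 camera calls.

TASK

The hollow printed arch model lies teeth-down on the mat, its open base up. Turn it over and stand it on its open base, teeth up, on the stone plate; then stand the bridge gauge over it, both soles flat on the plate and the round foot centred over the model, resting on its teeth, so that it reads the height, and leave it there. Set both down gently, without dropping or toppling either, and leave the other printed parts and the bottles where they are.

Things in the scene. Friction and masses are not known exactly. Their poses are not given: they have to be found in the camera images.
- model: Hollow printed arch model to be gauged: tan, cup-like, open base, 64 mm long, 60 wide, 44 high, 90 g. Origin: middle of length and width, in the plane of the tooth tips. z points from the teeth out of the open base: up at the start, straight down when it stands teeth up. x runs from flat heel (-32 mm) to round front (+32 mm); at the start it points to the robot's left (+y) within about 25 degrees.
- model_rim (a point): Centre of the model's open rim, 44 mm along the model's z from its origin. Walls are 3.5 mm thick. The side walls y = +-30 mm are flat and parallel over x = -32 to +2 mm and z = 11 to 44 mm; ahead of that the outline is a 30 mm radius about x = 2 mm. The beige teeth (z = 0 to 12 mm) are set in by 2 mm or more.
- model_heel (a point): Middle of the model's flat heel wall: x = -32, y = 0, z = 27.5 mm in the model's frame. The wall is flat and square to the rim, 60 mm wide, over z = 11 to 44 mm: the model can stand on its heel (x up).
- gauge: Bridge gauge, a loose self-standing arch 156 mm wide, 162 high, 0.56 kg: two steel soles (70 mm in x, 20 in y, centred at y = +-68, 116 mm clear between them), two legs, an aluminium beam 30 mm thick (80 to 98 mm up), a black head with a display. Origin: midway between the soles, at their undersides; z up, y along the beam, the display looks to -x.
- gauge_head (a point): Centre of the gauge's black head, where it is held: 130 mm above the soles. The head is 30 mm in x, 50 mm in y, 64 mm high (98 to 162 mm above the soles).
- foot_sole (a point): Centre of the underside of the gauge's round steel foot (48 mm diameter), which hangs from a sprung slide on the gauge's z axis, midway between the legs.
- gauge_foot (a joint): Reading of the gauge in m: how far its foot is pushed up above the plane of the soles. 0 with nothing under it (foot level with the soles), 0.044 when it stands truly over the model; at most 0.055. A light spring pushes the foot down: 1 N at 0, 2.1 N at 0.044; its weight adds 0.6 N.
- plate: The dark stone checking plate, fixed to the bench: 300 mm (x) by 200 mm (y), top 25 mm above the bench. Origin: centre of its underside, z up.
- mat: The tan silicone mat with a dark border, fixed: 340 mm (x) by 240 mm (y), 3 mm thick, on which the printed parts lie. Origin: centre of its underside.
- solid_model: Bystander on the mat: solid tan arch model, teeth up, 64 by 58 mm, 35 mm high. Origin: centre of its underside.
- quadrant_model: Bystander on the mat: small tan four-tooth model, 50 mm (x) by 28 mm (y), 30 mm high. Origin: centre of its underside.
- aligner: Bystander on the mat: low clear arch, about 58 by 60 mm, 10 mm high. Origin: at its underside, in the middle of the arch.
- wash_bottle: Bystander beyond the plate: white bottle, 68 mm diameter, 170 mm high. Origin: centre of its underside.
- resin_bottle: Bystander beyond the plate: amber bottle, 72 mm diameter, 160 mm high. Origin: centre of its underside.
Mind the look-alikes: they are no part of the job. What is shaped like the model but black, pink or red is not meant.

How it is judged:
On the way:
1. the model stands teeth up on its open base on the plate, let go (angle between model's own z axis and vertical above 3.09 rad and z of model_rim in the frame of plate between 0.0235 and 0.0275 m and x of model_rim in the frame of plate between -0.125 and 0.125 m and y of model_rim in the frame of plate between -0.075 and 0.075 m and linear speed of model below 0.02 m/s and contact force between the fingers and model below 0.1 N), for 0.3 s.
At the end, for the whole second after the job is handed in: The model stands on its open rim on the plate, teeth up (within 3 degrees), wholly on the plate; the gauge stands over it, upright within 1.7 degrees, soles on the plate (within 2.5 mm), foot centre within 15 mm of the model's centre, reading 44 mm within 1.5 mm; both at rest (angle between model's own z axis and vertical above 3.09 rad and z of model_rim in the frame of plate between 0.0235 and 0.0275 m and x of model_rim in the frame of plate between -0.125 and 0.125 m and y of model_rim in the frame of plate between -0.075 and 0.075 m and angle between gauge's own z axis and vertical below 0.03 rad and z of gauge in the frame of plate between 0.0235 and 0.0275 m and value of joint gauge_foot between 0.0425 and 0.0455 m and horizontal distance between foot_sole and model below 0.015 m and linear speed of each of model, gauge below 0.02 m/s); the robot touches nothing.
It fails at once if the model falls or topples (over 0.5 m/s while the gripper does not touch it) (contact force between the fingers and model below 0.05 N and linear speed of model above 0.5 m/s).
It fails at once if the gauge falls or topples (over 0.5 m/s while the gripper does not touch it, or tipped over 40 degrees) ((contact force between the fingers and gauge below 0.05 N and linear speed of gauge above 0.5 m/s) or angle between gauge's own z axis and vertical above 0.7 rad).
It fails at once if the gauge bears on the model with more than 20 N (contact force between gauge and model above 20 N).
It fails at once if one of the other things is moved by more than 30 mm (distance of any of solid_model, quadrant_model, aligner, wash_bottle, resin_bottle from where it was at the start of the episode above 0.03 m).
It also fails if it takes over 72 s, if anything falls off the work surface, if the arm or the gripper's body presses on something with over 40 N, if the wrist force passes 120 N, or if a joint passes its speed limit or range.

## Working session

There is one attempt and no reset: what is moved stays moved. The work goes in short steps, Python scripts to look and compute and a shell command to move; the robot and the scene stay as the last step left them, time stands still between calls to the robot, and variables do not carry over. Pictures are saved under pics/ and viewed, on a budget of 10 in all, crops included, one or two more only if the job needs it, and the job is handed in when it is done.

```bash
ls; mkdir -p pics; python3 - <<'E'
from rig import env
import cv2,numpy as np
print(env.sense(), env.tcp_to_grasp)
for n in("scene","top","wrist"):
    p=env.camera_params(n); im=env.snapshot(n); cv2.imwrite(f"pics/{n}0.png",im); print(n,p)
E
```

```text
pics
{'time_s': 0.0, 'q': array([-1.22289035,  0.38423715,  0.01637995,  1.37116394, -0.00630833,
        1.38818222, -0.0465144 ]), 'qd': array([ 4.69455365e-04,  1.71150923e-03,  1.23745941e-03,  7.57416032e-04,
       -8.84930002e-05, -6.67088466e-05, -6.36600117e-05]), 'effort': array([ 5.13829491e-04, -6.27591062e+01,  8.44571069e-01, -3.71813643e+01,
        1.64933573e-02,  1.43470068e-02,  2.59490754e-06]), 'position': array([0.24936049, 0.57255469, 0.2302751 ]), 'tool_rot': array([-1.57273760e+00, -2.89190067e-05, -4.10763727e-01]), 'contact_force': array([-0.44273008,  0.23151217,  0.26155097]), 'wrist_torque': array([-0.02721358,  0.03017645, -0.04415376]), 'finger_gap': 1.0024879019947655} 0.0187
scene {'fx': 378.85862792474427, 'fy': 378.85862792474427, 'cx': 279.2184354184837, 'cy': 205.99593048595216, 'k1': -0.05934196406083264, 'cam_to_world': array([[-0.60374693, -0.57361052,  0.55358885,  1.03438174],
       [ 0.79696963, -0.41851369,  0.43552921,  0.45869938],
       [-0.01813963,  0.70414293,  0.70982652,  0.74433895],
       [ 0.        ,  0.        ,  0.        
[... 208 characters left out ...]
717627,  0.32039839],
       [-0.99956602, -0.02501842,  0.01555159,  0.05398394],
       [ 0.0105879 ,  0.18752255,  0.98220323,  1.33786119],
       [ 0.        ,  0.        ,  0.        ,  1.        ]])}
wrist {'fx': 367.9687726132638, 'fy': 367.9687726132638, 'cx': 280.3779652472001, 'cy': 206.22333485703152, 'k1': 0.007595715933671858, 'cam_to_world': array([[ 3.98405731e-01, -8.82056301e-01, -2.51494643e-01,
         1.86173678e-01],
       [ 9.17209016e-01,  3.82926016e-01,  1.09978577e-01,
         6.01322090e-01],
       [-7.03454861e-04, -2.74489249e-01,  9.61589911e-01,
         3.73084072e-01],
       [ 0.00000000e+00,  0.00000000e+00,  0.00000000e+00,
         1.00000000e+00]])}
```

View pics/top0.png

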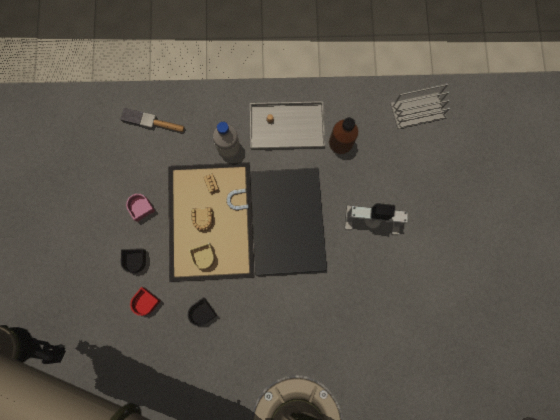

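View pics/scene0.png

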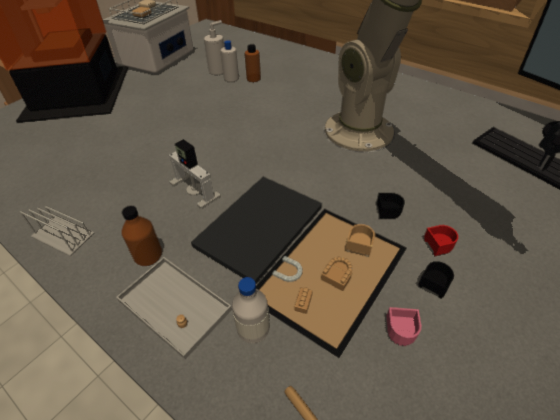

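The top view shows the model at about (204,258), the gauge at (377,217), the plate at (253-326, 168-275) and the mat to the left of it. The scene view shows the model at (361,240) and the gauge at (193,175). Next I'll enlarge both in one picture and compute rough positions.

```bash
cat > h.py <<'E'
import numpy as np,cv2
from scipy.spatial.transform import Rotation as R
def ray(p,uv):
    x=np.array([(uv[0]-p['cx'])/p['fx'],(uv[1]-p['cy'])/p['fy']]); u=x.copy()
    for _ in range(20): u=x/(1+p['k1']*(u@u))
    T=p['cam_to_world']; return T[:3,3],T[:3,:3]@np.array([u[0],-u[1],-1])
def onz(p,uv,z):
    o,d=ray(p,uv); return o+d*(z-o[2])/d[2]
def proj(p,X):
    T=p['cam_to_world']; c=T[:3,:3].T@(np.asarray(X)-T[:3,3]); u=np.array([c[0],-c[1]])/-c[2]
    u=u*(1+p['k1']*(u@u)); return np.array([u[0]*p['fx']+p['cx'],u[1]*p['fy']+p['cy']])
E
python3 - <<'E'
from rig import env
import cv2,numpy as np
from h import *
t=cv2.imread('pics/top0.png');s=cv2.imread('pics/scene0.png')
c=lambda im,x,y,w,h,k:cv2.resize(im[y:y+h,x:x+w],None,fx=k,fy=k,interpolation=cv2.INTER_CUBIC)
a=np.hstack([c(t,179,232,50,50,8),c(t,340,195,75,50,5)[:, :375]if 0 else cv2.resize(t[192:242,340:412],(400,278))[:278] if 0 else c(t,340,192,50+16,50,6)[:300,:396] if 0 else cv2.copyMakeBorder(c(t,340,195,72,44,5.5),0,158,0,0,cv2.BORDER_CONSTANT)[:400,:396]])
b=np.hstack([c(s,336,215,50,25,8),c(s,160,130,66,80,2)[:0] if 0 else np.zeros((200,396,3),np.uint8)])
b[:,:400]=c(s,336,215,50,50,4)[:, :200].repeat(2,1) if 0 else cv2.resize(s[215:265,311:411],(400,200),interpolation=cv2.INTER_CUBIC)
b[:,400:]=cv2.resize(s[130:210,115:273],(396,200),interpolation=cv2.INTER_CUBIC)
cv2.imwrite('pics/z1.png',np.vstack([a,b]))
p=env.camera_params('top')
for n,uv,z in [('plate TL',(253,169),.025),('plate TR',(319,168),.025),('BR',(326,273),.025),('BL',(256,275),.025),('model',(204,258),.047),('gsole L',(348,219),.01),('gsole R',(402,222),.01),('head',(383,212),.162)]: print(n,onz(p,uv,z).round(4))
E
```

```text
plate TL [0.7019 0.1015 0.025 ]
plate TR [ 0.7002 -0.0908  0.025 ]
BR [ 0.3958 -0.097   0.025 ]
BL [0.3955 0.0985 0.025 ]
model [0.4446 0.2401 0.047 ]
gsole L [ 0.5498 -0.1696  0.01  ]
gsole R [ 0.5371 -0.325   0.01  ]
head [ 0.5395 -0.2349  0.162 ]
```

View pics/z1.png

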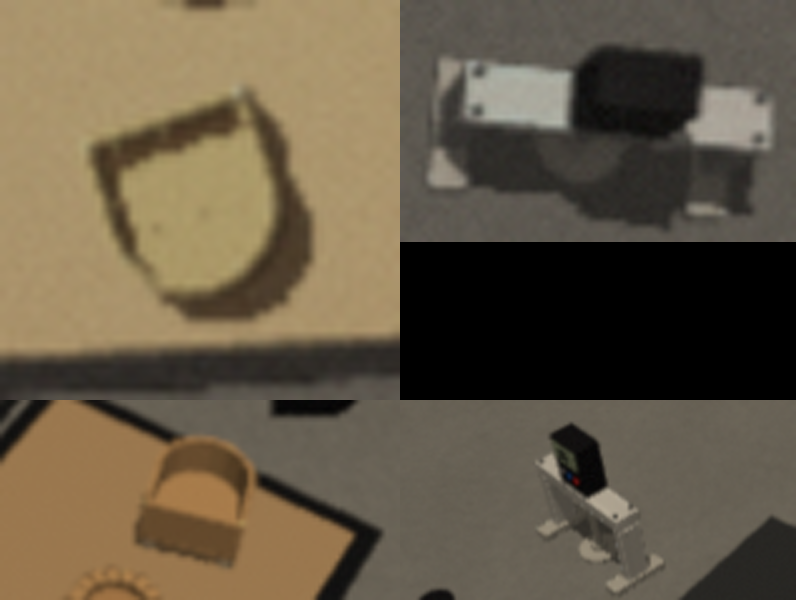

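The enlargement shows the model's straight heel edge at zoomed (95,150)-(240,90), with the round front pointing down the image. That means model x points towards the robot (-x, azimuth about -165°), not to +y as the task text says. I'll trust the picture and check it from the wrist camera. The gauge's beam runs nearly along y, with its display to -x or +x still to be confirmed. I'll hover over the model first.

```bash
python3 -m crank '[0,0,3.9,19,-33,0,-1, 0,0,3.9,19,-33,0,-1, 0,0,3.9,19,-33,0,-1, 0,0,3.9,19,-33,0,-1, 0,0,3.9,19,-33,0,-1]'
python3 -m crank '[0,0,3.9,19,-33,0,-1, 0,0,3.9,19,-33,0,-1, 0,0,3.9,19,-33,0,-1, 0,0,3.9,19,-33,0,-1, 0,0,3.9,19,-33,0,-1]'
python3 - <<'E'
from rig import env
import cv2,numpy as np,pickle
s=env.sense();print(s['position'],s['tool_rot'],s['q'].round(3))
p=env.camera_params('wrist');im=env.snapshot('wrist');cv2.imwrite('pics/w1.png',im);pickle.dump(p,open('w1.pkl','wb'))
E
```

```text
time_s: 0.65
position: [0.3402, 0.4061, 0.227]
tool_rot: [-1.576, 0.004, -0.047]
contact_force: [0.4, 0.4, -0.0]
finger_gap: 1.0
time_s: 1.15
position: [0.4374, 0.233, 0.2262]
tool_rot: [-1.576, 0.005, 0.309]
contact_force: [0.3, -0.4, -0.6]
finger_gap: 1.001
[0.43735324 0.23299865 0.22619077] [-1.57641158  0.00541501  0.30861439] [-0.719  0.108  0.177  1.726 -0.015  1.315  1.34 ]
```

View pics/w1.png

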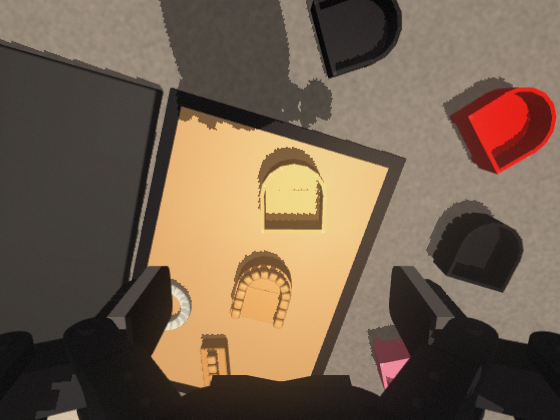

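The heel edge is at the bottom of the wrist picture, (264,229)-(323,229), and the round front is at the top, about (291,163). The bottom of the picture is farther from the robot. I'll compute the pose from that.

```bash
python3 - <<'E'
import cv2,numpy as np,pickle
from h import *
p=pickle.load(open('w1.pkl','rb'));im=cv2.imread('pics/w1.png')
for uv,z in [((264,229),.047),((323,229),.047),((263,190),.047),((323,190),.047),((291,163),.047),((265,228),.014)]: print(uv,onz(p,uv,z).round(4))
print(proj(p,[.437,.233,.047]))
from rig import env
pt=env.camera_params('top')
for uv in [(179+95/8,232+150/8),(179+240/8,232+90/8),(179+195/8,232+295/8)]:print(onz(pt,uv,.047).round(4))
z=im[140:240,240:345];cv2.imwrite('pics/z2.png',cv2.resize(z,None,fx=5.5,fy=5.5,interpolation=cv2.INTER_CUBIC))
E
```

```text
(264, 229) [0.4841 0.2319 0.047 ]
(323, 229) [0.4674 0.2838 0.047 ]
(263, 190) [0.4489 0.2201 0.047 ]
(323, 190) [0.4325 0.2715 0.047 ]
(291, 163) [0.4181 0.2365 0.047 ]
(265, 228) [0.4942 0.2344 0.014 ]
[280.67336373 181.89182081]
[0.4656 0.2763 0.047 ]
[0.4851 0.2264 0.047 ]
[0.4148 0.2417 0.047 ]
```

View pics/z2.png

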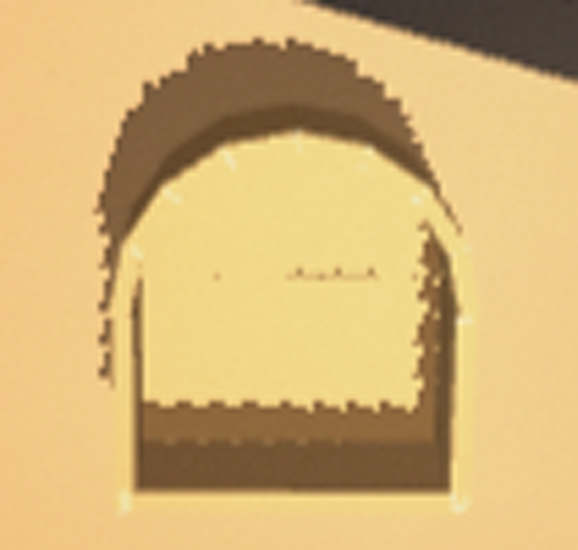

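The zoom shows the rim's outer edges at px (262.2,232.4) and (324.5,232.4) for the heel, and (293.5,163.5) for the front.

```bash
python3 - <<'E'
import pickle
from h import *
p=pickle.load(open('w1.pkl','rb'))
a,b,f=[onz(p,u,.047) for u in [(262.2,232.4),(324.5,232.4),(293.5,163.5)]]
h=(a+b)/2;c=(h+f)/2;print(a,b,f,'w',np.linalg.norm(a-b),'l',np.linalg.norm(h-f),'c',c)
d=b-a;print('heel-edge yaw',np.degrees(np.arctan2(d[1],d[0]))-90, 'axis',np.degrees(np.arctan2(*(h-f)[[1,0]])))
# grasp plan: heel dir u, alpha 30: grasp pt at x=-8,z=30
for yaw in [17,18]:
  u=np.array([np.cos(np.radians(yaw)),np.sin(np.radians(yaw)),0]);al=np.radians(30)
  g=c+u*8; g[2]=.003+.030; dd=u*np.sin(al)-np.array([0,0,np.cos(al)])
  t=g+dd*.0187; print('TCP',t,'pre(-120)',t-.12*dd)
E
```

```text
[0.4877779 0.23125   0.047    ] [0.47007636 0.28627507 0.047     ] [0.41781824 0.23872062 0.047     ] w 0.057802274534894234 l 0.06431153681609976 c [0.44837268 0.24874158 0.047     ]
heel-edge yaw 17.83295908280553 axis 18.1579695623834
TCP [8.10775218 2.59044889 0.01680532] pre(-120) [8.0503739  2.57290659 0.12072837]
TCP [8.06571719 2.72376684 0.01680532] pre(-120) [8.0086538  2.70522582 0.12072837]
```

```bash
python3 -m crank '[1.85,-5.7,0,-4,1,-24,-1, 1.85,-5.7,0,-4,1,-24,-1, 1.85,-5.7,0,-4,1,-24,-1, 1.85,-5.7,0,-4,1,-24,-1, 1.85,-5.7,0,-4,1,-24,-1]'; python3 - <<'E'
from rig import env
from h import *
s=env.sense();r=R.from_euler('xyz',s['tool_rot']).as_matrix()
print(s['position'],s['q'].round(3));print(r.round(3))
E
```

```text
time_s: 1.7
position: [0.4241, 0.227, 0.1244]
tool_rot: [-1.57, -0.445, 0.3]
contact_force: [-0.5, 0.2, -0.8]
finger_gap: 1.002
[0.42412507 0.22703143 0.12443889] [-0.594 -0.118 -0.077  2.276  0.271  0.582  1.002]
[[ 0.862  0.411 -0.296]
 [ 0.267  0.128  0.955]
 [ 0.431 -0.902  0.001]]
```

```bash
python3 -m crank '[0,0,0.6,-8,11,0,-1, 0,0,0,8,2.6,-18,-1, 0,0,0,8,2.6,-18,-1, 0,0,0,8,2.6,-18,-1, 0,0,0,0,0,0,-1]'; python3 - <<'E'
from rig import env
from h import *
s=env.sense();r=R.from_euler('xyz',s['tool_rot']).as_matrix()
print(s['position'],s['q'].round(3));print(r.round(3))
print((np.array([.4662,.2544,.0107])-s['position'])*1000)
E
```

```text
time_s: 2.2
position: [0.4385, 0.242, 0.0668]
tool_rot: [-1.569, -0.444, 0.303]
contact_force: [-1.0, 0.2, 0.1]
finger_gap: 1.0
[0.43854286 0.24202794 0.06683602] [-0.578  0.033 -0.106  2.292  0.398  0.43   0.861]
[[ 0.862  0.41  -0.299]
 [ 0.269  0.129  0.954]
 [ 0.43  -0.903  0.001]]
[ 27.65713845  12.37206353 -56.13601913]
```

Close now: four rows to target, then close the fingers.

```bash
python3 -m crank '[0,0,0,7,3.5,-14,-1, 0,0,0,7,3,-14,-1, 0,0,0,7,3,-14,-1, 0,0,0,6,3,-13,-1, 0,0,0,0,0,0,-1]'; python3 - <<'E'
from rig import env
from h import *
import cv2,pickle
s=env.sense()
print(s['position'],s['q'].round(3),s['contact_force'])
print((np.array([.4662,.2544,.0107])-s['position'])*1000)
cv2.imwrite('pics/w2.png',env.snapshot('wrist'))
E
```

```text
time_s: 2.7
position: [0.4664, 0.2557, 0.0136]
tool_rot: [-1.569, -0.446, 0.301]
contact_force: [-0.4, -0.2, 0.9]
finger_gap: 1.003
[0.4664419  0.25571401 0.01360552] [-0.617  0.204 -0.05   2.263  0.579  0.3    0.684] [-0.42609671 -0.15445091  0.90848492]
[-0.24189797 -1.31400751 -2.9055238 ]
```

View pics/w2.png

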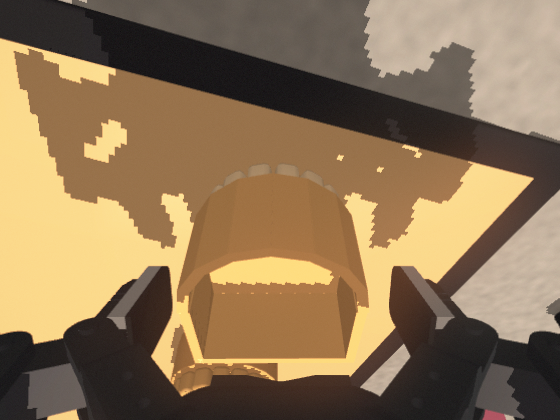

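The picture shows the model between the fingers, about 6 px left of centre, with pads beside the side walls near the heel. I'll close.

```bash
python3 -m crank '[0,0,0,0,-1,-2,-1, 0,0,0,0,0,0,1, 0,0,0,0,0,0,1, 0,0,0,0,0,0,1, 0,0,0,0,0,0,1]'; python3 -m crank '[0,0,0,0,0,0,1, 0,0,0,0,0,0,1, 0,0,0,0,0,4,1, 0,0,0,0,0,6,1, 0,0,0,0,0,10,1]'
```

```text
time_s: 3.25
position: [0.4667, 0.2554, 0.016]
tool_rot: [-1.567, -0.451, 0.3]
contact_force: [-0.3, -0.5, -1.3]
finger_gap: 0.69
time_s: 3.75
position: [0.4654, 0.2544, 0.0356]
tool_rot: [-1.569, -0.448, 0.301]
contact_force: [-0.3, 0.0, -0.9]
finger_gap: 0.694
```

Gripped: gap 0.69 is about 59 mm, which matches the 60 mm width. Before turning it, I'll fit a simple kinematic model to the logged poses. I need to know which headings let the tool tilt about 65° and still stay inside the joint ranges.

```bash
cat > kin.py <<'E'
import numpy as np
from scipy.spatial.transform import Rotation as R
from scipy.optimize import least_squares
lo=np.array([-2.95,-.25,-1.52,.18,-1.44,.02,-3.01]);hi=np.array([2.95,2.06,1.56,2.33,4.58,2.06,3.01])
P=np.array([.244,.454,.462,.35])
Tl=np.array([[0,0,-1],[-1,0,0],[0,1,0.]])  # flange->tool columns x,y,z
def fk(q,P=P):
    z=np.array([0,0,1.]);M=R.from_euler('z',-q[0])*R.from_euler('y',q[1]);p=z*P[0]+M.apply(z)*P[1]
    M=M*R.from_euler('z',-q[2])*R.from_euler('y',q[3]);p=p+M.apply(z)*P[2]
    M=M*R.from_euler('z',-q[4])*R.from_euler('y',q[5])*R.from_euler('z',-q[6]);p=p+M.apply(z)*P[3]
    return p,M.as_matrix()@Tl
def ik(p,Rm,q0):
    f=lambda q:np.r_[(fk(q)[0]-p)*20,R.from_matrix(Rm.T@fk(q)[1]).as_rotvec()*5,.02*(q-q0)]
    s=least_squares(f,np.clip(q0,lo+.05,hi-.05),bounds=(lo+.04,hi-.04));return s.x,np.abs(s.fun[:6]).max()
E
python3 - <<'E'
from kin import *
import kin
D=[([-1.22289,.38424,.01638,1.37116,-.00631,1.38818,-.04651],[.24936,.57255,.23028],[-1.5727,0,-.41076]),
([-.719,.108,.177,1.726,-.015,1.315,1.34],[.43735,.233,.22619],[-1.5764,.0054,.3086]),
([-.594,-.118,-.077,2.276,.271,.582,1.002],[.42413,.22703,.12444],[-1.57,-.445,.3]),
([-.578,.033,-.106,2.292,.398,.43,.861],[.43854,.24203,.06684],[-1.569,-.444,.303]),
([-.617,.204,-.05,2.263,.579,.3,.684],[.46644,.25571,.01361],[-1.569,-.446,.301])]
s=least_squares(lambda P:np.concatenate([fk(np.array(q),P)[0]-p for q,p,_ in D]),P)
print(s.x,abs(s.fun).max())
for q,p,e in D: print(np.degrees(R.from_matrix(fk(np.array(q))[1].T@R.from_euler('xyz',e).as_matrix()).magnitude()).round(2))
kin.P[:]=s.x
rng=np.random.default_rng(0)
for x in(.5,.56,.62):
 for phi in range(-180,180,30):
  f=np.radians(phi);h=np.array([np.cos(f),np.sin(f),0]);Z=np.array([0,0,1.])
  out=[]
  for tilt,z in((0,.2),(30,.15),(64.5,.045),(-35,.08),(55,.07)):
    t=np.radians(tilt);d=np.sin(t)*h-np.cos(t)*Z;xx=-(np.cos(t)*h+np.sin(t)*Z)
    Rm=np.c_[xx,d,np.cross(xx,d)]
    out.append(min(ik(np.array([x,0,z]),Rm,rng.uniform(lo,hi))[1] for _ in range(5)))
  if max(out)<.9:print(x,phi,np.round(out,2))
E
```

```text
[0.26855714 0.46816503 0.4519501  0.39503565] 0.03155711035767128
0.0
0.05
0.02
0.05
0.05
0.5 -180 [0.   0.   0.76 0.68 0.25]
0.5 -150 [0.   0.   0.21 0.19 0.  ]
0.5 -120 [0. 0. 0. 0. 0.]
0.5 -90 [0. 0. 0. 0. 0.]
0.5 -60 [0. 0. 0. 0. 0.]
0.5 60 [0. 0. 0. 0. 0.]
0.5 90 [0. 0. 0. 0. 0.]
0.5 120 [0. 0. 0. 0. 0.]
0.5 150 [0.   0.   0.21 0.19 0.  ]
0.56 -150 [0.   0.   0.57 0.   0.2 ]
0.56 -120 [0. 0. 0. 0. 0.]
0.56 -90 [0. 0. 0. 0. 0.]
0.56 -60 [0. 0. 0. 0. 0.]
0.56 -30 [0.   0.32 0.63 0.   0.48]
0.56 30 [0.   0.   0.63 0.   0.48]
0.56 60 [0. 0. 0. 0. 0.]
0.56 90 [0. 0. 0. 0. 0.]
0.56 150 [0.   0.   0.57 0.   0.2 ]
0.62 -120 [0. 0. 0. 0. 0.]
0.62 -90 [0. 0. 0. 0. 0.]
0.62 -60 [0. 0. 0. 0. 0.]
0.62 -30 [0.   0.   0.17 0.   0.03]
0.62 30 [0.   0.   0.17 0.   0.03]
0.62 60 [0. 0. 0. 0. 0.]
0.62 90 [0. 0. 0. 0. 0.]
0.62 120 [0. 0. 0. 0. 0.]
```

```bash
python3 - <<'E'
from kin import *
import kin
kin.P[:]=[.2686,.4682,.4520,.3950]
from rig import env
q00=env.sense()['q'];print(q00.round(2))
Z=np.array([0,0,1.])
def pose(phi,tilt):
    f=np.radians(phi);h=np.array([np.cos(f),np.sin(f),0]);t=np.radians(tilt)
    d=np.sin(t)*h-np.cos(t)*Z;xx=-(np.cos(t)*h+np.sin(t)*Z);return np.c_[xx,d,np.cross(xx,d)]
for phi in(-130,-120,-110,-100):
  q=q00;print(phi)
  way=[(.46,.25,.1,-162,-25)]+[(.46+.1*s,.25-.25*s,.1+.12*s,-162+(phi+162)*s,-25+25*s) for s in np.linspace(0,1,10)]+[(.56,0,.22-.175*s,phi,64.5*s) for s in np.linspace(.1,1,10)]+[(.56,0,.045+.2*s,phi,64.5-100*s) for s in np.linspace(.1,1,10)]+[(.56,0,.245-.2*s,phi,-35+90*s) for s in np.linspace(.1,1,10)]
  worst=0
  for i,w in enumerate(way):
    q,e=ik(np.array(w[:3]),pose(*w[3:]),q);worst=max(worst,e)
    if i in(10,15,20,30,40):print(q.round(2),round(e,3))
  print(worst)
E
```

```text
[-0.58  0.15 -0.09  2.25  0.5   0.35  0.77]
-130
[-0.15  0.26  0.19  1.55 -0.05  1.34  2.49] 0.0
[-0.36  0.69  0.22  1.27  0.22  1.63  2.25] 0.0
[-0.45  1.23  0.28  0.86  0.37  2.01  2.22] 0.0
[ 1.56  0.18 -1.28  1.89 -0.47  1.    2.97] 0.001
[-0.1   1.12 -0.45  1.    0.77  2.02  1.91] 0.0
0.0008201833214951877
-120
[-0.15  0.26  0.18  1.55 -0.05  1.34  2.66] 0.0
[-0.41  0.64  0.22  1.35  0.28  1.55  2.35] 0.0
[-0.53  1.15  0.28  1.03  0.44  1.87  2.26] 0.0
[ 1.47  0.36 -1.28  1.8  -0.29  1.06  2.97] 0.0
[-0.09  1.07 -0.54  1.14  0.89  1.96  1.94] 0.0
0.0008506348619862891
-110
[-0.14  0.26  0.17  1.55 -0.05  1.33  2.83] 0.0
[-0.44  0.58  0.21  1.44  0.34  1.47  2.45] 0.0
[-0.61  1.08  0.28  1.19  0.52  1.73  2.28] 0.0
[ 1.39  0.52 -1.32  1.7  -0.11  1.15  2.97] 0.0
[-0.1   1.02 -0.58  1.29  0.97  1.89  1.97] 0.0
0.0005029028722927457
-100
[-0.01  0.26  0.01  1.55 -0.    1.33  2.97] 0.0
[-0.37  0.52  0.05  1.54  0.47  1.4   2.49] 0.0
[-0.61  0.99  0.15  1.36  0.69  1.63  2.22] 0.0
[ 1.31  0.69 -1.38  1.6   0.06  1.28  2.97] 0.0
[-0.08  0.97 -0.64  1.43  1.07  1.83  1.99] 0.0
0.0002726916613037732
```

Heading -110° works within the joint limits: the tool points to -y with the wrist over the mat, away from the gauge. Lift and untilt now, then yaw and carry to the plate.

```bash
python3 -m crank '[0,0,0,0,0,20,1, -1.9,5.9,0,0,0,20,1, -1.9,5.9,0,0,0,20,1, -1.9,5.9,0,0,0,20,1, -1.9,5.9,0,0,0,20,1]'; python3 -m crank '[0,0,5.2,10,-26,8,1, 0,0,5.2,10,-26,8,1, 0,0,5.2,10,-26,8,1, 0,0,5.2,10,-26,8,1, 0,0,5.2,10,-26,8,1]';python3 -m crank '[0,0,5.2,10,-26,5,1, 0,0,5.2,10,-26,5,1, 0,0,5.2,10,-26,5,1, 0,0,5.2,10,-26,5,1, 0,0,5.2,10,-26,5,1]'; python3 - <<'E'
from rig import env
from h import *
s=env.sense();r=R.from_euler('xyz',s['tool_rot']).as_matrix()
print(s['q'].round(3));print(r.round(3))
E
```

```text
time_s: 4.25
position: [0.4571, 0.2539, 0.139]
tool_rot: [-1.565, 0.006, 0.311]
contact_force: [0.8, 0.2, -1.4]
finger_gap: 0.691
time_s: 4.75
position: [0.5092, 0.1276, 0.1858]
tool_rot: [-1.555, 0.002, 0.793]
contact_force: [-0.0, -0.5, -1.0]
finger_gap: 0.693
time_s: 5.25
position: [0.5603, -0.0061, 0.2154]
tool_rot: [-1.554, -0.005, 1.272]
contact_force: [1.4, 0.1, -1.3]
finger_gap: 0.698
[ 0.019  0.265 -0.071  1.561  0.008  1.33   2.79 ]
[[ 0.295 -0.015 -0.955]
 [ 0.956  0.01   0.295]
 [ 0.005 -1.     0.017]]
```

```bash
python3 -m crank '[-6.8,2.1,0,0,0,-5,1, -6.8,2.1,0,0,0,-5,1, -6.8,2.1,0,0,0,-5,1, -6.8,2.1,0,0,0,-5,1, -6.8,2.1,0,0,0,-5,1]'; python3 -m crank '[-6.8,2.1,0,0,0,-5,1, -6.8,2.1,0,0,0,-5,1, -6.8,2.1,0,0,0,-5,1, -6.8,2.1,0,0,0,-5,1, 0,0,0,0,0,0,1]'; python3 - <<'E'
from rig import env
from h import *
import cv2
s=env.sense();r=R.from_euler('xyz',s['tool_rot']).as_matrix()
print(s['q'].round(3));print(r.round(3), np.degrees(np.arcsin(-r[2,1])))
a=env.snapshot('scene')[110:310,150:450];b=env.snapshot('wrist')
cv2.imwrite('pics/s2.png',np.hstack([cv2.resize(a,(450,300),interpolation=cv2.INTER_CUBIC),cv2.resize(b,(350,263)) if 0 else cv2.resize(b,(350,300))]))
E
```

```text
time_s: 5.75
position: [0.5631, -0.0212, 0.1982]
tool_rot: [-1.575, 0.629, 1.248]
contact_force: [-0.1, -0.7, -1.0]
finger_gap: 0.691
time_s: 6.25
position: [0.5621, -0.0143, 0.1743]
tool_rot: [-1.572, 1.142, 1.261]
contact_force: [-1.3, 1.7, -1.4]
finger_gap: 0.699
[-0.492  0.814  0.042  1.31   0.738  1.888  2.283]
[[ 0.127 -0.276 -0.953]
 [ 0.396 -0.867  0.303]
 [-0.91  -0.415 -0.001]] 24.547152566710785
```

View pics/s2.png

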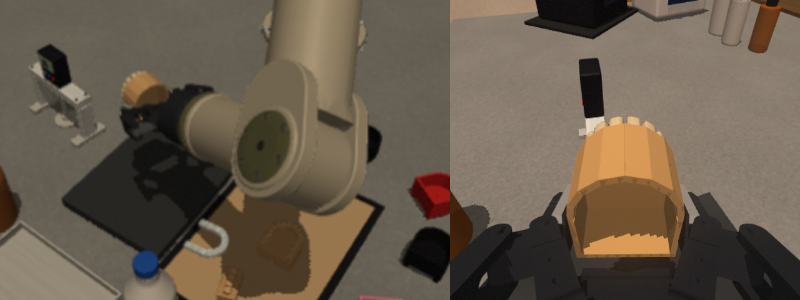

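The model is held heel-down with its open base towards the gripper and the teeth away. I'll lower it to the plate.

```bash
python3 -m crank '[1.1,-0.3,0,0,0,-25,1, 0,0,0,0,0,-25,1, 0,0,0,0,0,-25,1, 0,0,0,0,0,-25,1, 0,0,0,0,0,-15,1]'; python3 -m crank '[0,0,0,0,0,-5,1, 0,0,0,0,0,-4,1, 0,0,0,0,0,-3,1, 0,0,0,0,0,-3,1, 0,0,0,0,0,0,1]'
```

```text
time_s: 6.85
position: [0.568, -0.0191, 0.069]
tool_rot: [-1.627, 1.089, 1.199]
contact_force: [1.0, 0.1, -0.8]
finger_gap: 0.695
time_s: 7.35
position: [0.5682, -0.0198, 0.053]
tool_rot: [-1.627, 1.088, 1.197]
contact_force: [-0.2, -0.2, -0.4]
finger_gap: 0.693
```

```bash
cat > go.py <<'E'
from rig import env
from h import *
def pose(phi,tilt,flip=False):
    Z=np.array([0,0,1.]);f=np.radians(phi);h=np.array([np.cos(f),np.sin(f),0]);t=np.radians(tilt)
    d=np.sin(t)*h-np.cos(t)*Z;x=-(np.cos(t)*h+np.sin(t)*Z);x=-x if flip else x;return np.c_[x,d,np.cross(x,d)]
def rep(phi,tilt,flip=False,target=None):
    s=env.sense();r=R.from_euler('xyz',s['tool_rot']).as_matrix()
    print('pos',s['position'].round(4),'q',s['q'].round(2),'F',s['contact_force'].round(1),'gap',round(s['finger_gap'],3))
    print('turn deg',R.from_matrix(pose(phi,tilt,flip)@r.T).as_rotvec(degrees=True).round(2))
    if target is not None: print('shift mm',((np.array(target)-s['position'])*1000).round(1))
E
python3 -c "
from go import *
rep(-107,64.3,target=[.568,-.02,.038])"
```

```text
pos [ 0.5682 -0.0198  0.053 ] q [-0.46  0.95  0.03  1.33  0.7   1.73  2.15] F [-0.2 -0.2 -0.4] gap 0.693
turn deg [-1.37  2.02  1.53]
shift mm [ -0.2  -0.2 -15. ]
```

```bash
python3 -m crank '[-1.4,2,1.5,0,0,0,1, -0.5,0.7,0.5,0,0,-3,1, 0,0,0,0,0,-3,1, 0,0,0,0,0,-3,1, 0,0,0,0,0,0,1]';python3 -c "
from go import *
rep(-107,64.3,target=[.568,-.02,.038])"
```

```text
time_s: 7.85
position: [0.5687, -0.0189, 0.044]
tool_rot: [-1.544, 1.138, 1.311]
contact_force: [0.4, 0.8, -0.8]
finger_gap: 0.694
pos [ 0.5687 -0.0189  0.044 ] q [-0.48  0.99  0.03  1.32  0.72  1.74  2.18] F [ 0.4  0.8 -0.8] gap 0.694
turn deg [ 0.67 -0.86 -0.73]
shift mm [-0.7 -1.1 -6. ]
```

```bash
python3 -m crank '[0.7,-0.9,-0.7,0,0,-2,1, 0,0,0,0,0,-2,1, 0,0,0,0,0,-1,1, 0,0,0,0,0,-1,1, 0,0,0,0,0,0,1]';python3 -c "
from go import *
rep(-107,64.3,target=[.568,-.02,.038])"
```

```text
time_s: 8.35
position: [0.569, -0.0193, 0.038]
tool_rot: [-1.577, 1.119, 1.267]
contact_force: [-0.4, -0.2, -0.3]
finger_gap: 0.693
pos [ 0.569  -0.0193  0.038 ] q [-0.47  0.99  0.03  1.32  0.71  1.73  2.16] F [-0.4 -0.2 -0.3] gap 0.693
turn deg [-0.11  0.21  0.09]
shift mm [-1.  -0.7 -0. ]
```

```bash
for i in 1 2; do python3 -m crank '[0,0,0,0,0,-1,1, 0,0,0,0,0,-1,1, 0,0,0,0,0,0,1, 0,0,0,0,0,0,1, 0,0,0,0,0,0,1]'; done; python3 -c "
from go import *
rep(-107,64.3,target=[.568,-.02,.038])
import cv2; cv2.imwrite('pics/s3.png',cv2.resize(env.snapshot('scene')[130:250,170:330],None,fx=4,fy=4,interpolation=cv2.INTER_CUBIC))"
```

```text
time_s: 8.85
position: [0.5692, -0.0191, 0.0379]
tool_rot: [-1.581, 1.121, 1.263]
contact_force: [0.1, 0.3, 0.4]
finger_gap: 0.691
time_s: 9.35
position: [0.5692, -0.0191, 0.0379]
tool_rot: [-1.585, 1.123, 1.258]
contact_force: [-0.9, 0.0, 0.7]
finger_gap: 0.696
pos [ 0.5692 -0.0191  0.0379] q [-0.47  0.99  0.03  1.31  0.71  1.73  2.16] F [-0.9  0.   0.7] gap 0.696
turn deg [0.15 0.32 0.17]
shift mm [-1.2 -0.9  0.1]
```

```bash
python3 -m crank '[0,0,0,0,0,-3,1, 0,0,0,0,0,-2,1, 0,0,0,0,0,-2,1, 0,0,0,0,0,-2,1, 0,0,0,0,0,-2,1]'; python3 -c "
from go import *
rep(-107,64.3,target=[.568,-.02,.038])"
```

```text
time_s: 9.9
position: [0.5691, -0.019, 0.0382]
tool_rot: [-1.6, 1.135, 1.239]
contact_force: [-4.2, 3.3, 13.1]
finger_gap: 0.697
pos [ 0.5691 -0.019   0.0382] q [-0.48  1.    0.03  1.31  0.71  1.74  2.15] F [-4.2  3.3 13.1] gap 0.697
turn deg [0.9  0.47 0.46]
shift mm [-1.1 -1.  -0.2]
```

View pics/s3.png

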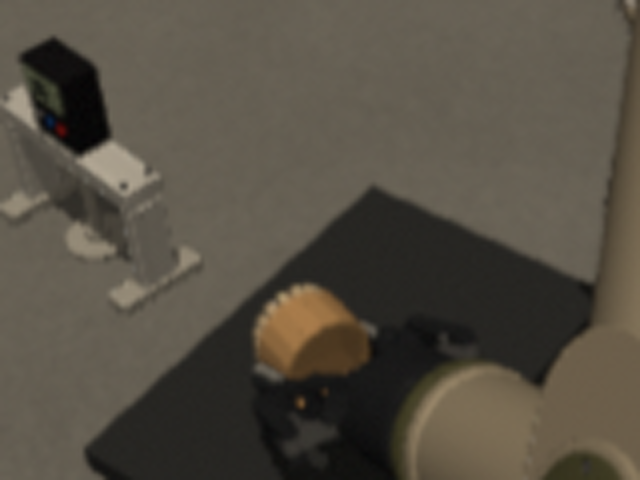

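Contact came at z = 0.038, as predicted, with 13 N. The model's heel is on the plate. I'll relax the push and open.

```bash
python3 -m crank '[0.9,0.5,0.5,0,0,0.5,1, 0,0,0,0,0,0,1, 0,0,0,0,0,0,1, 0,0,0,0,0,0,1, 0,0,0,0,0,0,1]'; python3 -m crank '[0,0,0,0,0,0,0.3, 0,0,0,0,0,0,0.1, 0,0,0,0,0,0,-0.2, 0,0,0,0,0,0,-0.6, 0,0,0,0,0,0,-1]'; python3 -m crank '[0,0,0,0,0,0,-1, 0,0,0,0,0,0,-1, 0,0,0,0,0,0,-1, 0,0,0,0,0,0,-1, 0,0,0,0,0,0,-1]'; python3 -c "
from go import *
rep(-107,64.3,target=[.568,-.02,.038])
import cv2; cv2.imwrite('pics/w3.png',env.snapshot('wrist'))"
```

```text
time_s: 10.4
position: [0.5691, -0.019, 0.038]
tool_rot: [-1.568, 1.121, 1.278]
contact_force: [-0.1, 1.1, 2.4]
finger_gap: 0.696
time_s: 10.9
position: [0.569, -0.0191, 0.0378]
tool_rot: [-1.568, 1.122, 1.278]
contact_force: [-0.3, 0.6, -0.6]
finger_gap: 0.944
time_s: 11.4
position: [0.5689, -0.0194, 0.0375]
tool_rot: [-1.567, 1.122, 1.278]
contact_force: [0.9, -0.6, -0.0]
finger_gap: 1.001
pos [ 0.5689 -0.0194  0.0375] q [-0.47  0.99  0.03  1.32  0.71  1.73  2.16] F [ 0.9 -0.6 -0. ] gap 1.001
turn deg [-0.04 -0.09 -0.05]
shift mm [-0.9 -0.6  0.5]
```

View pics/w3.png

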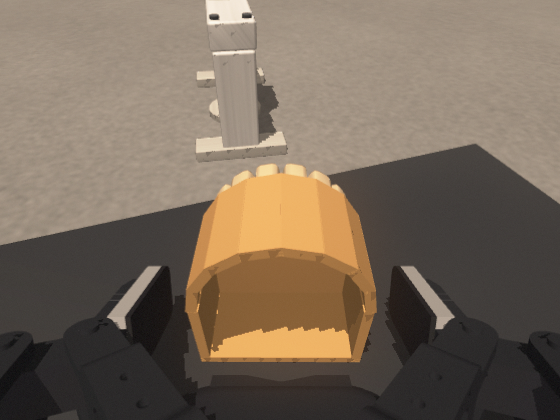

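The model stands on its heel, centred between the open fingers. Retreat, then bring the tool vertical.

```bash
python3 -m crank '[0,0,0,5,17,9,-1, 0,0,0,10,32,16,-1, 0,0,0,10,32,16,-1, 0,0,0,8,25,16,-1, 0,0,0,0,0,30,-1]'; python3 -m crank '[6.8,-2.1,0,0,-5,25,-1, 6.8,-2.1,0,0,-8,25,-1, 6.8,-2.1,0,0,-10,25,-1, 6.8,-2.1,0,0,-10,20,-1, 6.8,-2.1,0,-5,-10,10,-1]';python3 -m crank '[6.8,-2.1,0,0,-10,0,-1, 6.8,-2.1,0,0,-10,0,-1, 6.8,-2.1,0,0,-10,0,-1, 6.8,-2.1,0,0,-10,0,-1, 0,0,0,0,0,0,-1]'; python3 -c "
from go import *
rep(-107,0,target=[.57,-.01,.28])"
```

```text
time_s: 11.95
position: [0.5994, 0.0873, 0.123]
tool_rot: [-1.547, 1.13, 1.294]
contact_force: [0.2, -0.8, -0.9]
finger_gap: 1.0
time_s: 12.45
position: [0.5936, 0.0519, 0.2269]
tool_rot: [-1.564, 0.493, 1.299]
contact_force: [0.2, -0.7, 0.2]
finger_gap: 0.994
time_s: 12.95
position: [0.5954, 0.0032, 0.2369]
tool_rot: [-1.597, -0.029, 1.281]
contact_force: [-0.1, 0.0, 0.6]
finger_gap: 0.998
pos [0.5954 0.0032 0.2369] q [ 0.06  0.3  -0.14  1.48  0.02  1.34  2.78] F [-0.1  0.   0.6] gap 0.998
turn deg [-1.15  1.93 -0.38]
shift mm [-25.4 -13.2  43.1]
```

```bash
for i in 1 2 3 4; do python3 -m crank '[0,0,-8.5,-1,-1,2,-1, 0,0,-8.5,-1,-1,2,-1, 0,0,-8.5,-1,-1,2,-1, 0,0,-8.5,-1,-1,2,-1, 0,0,-8.5,-1,-1,2,-1]'; done; python3 -c "
from go import *
rep(-107,0,True,target=[.5582,-.054,.1286])
rep(-107,-30,True)"
```

```text
time_s: 13.45
position: [0.5885, -0.0063, 0.2478]
tool_rot: [-1.598, -0.025, 0.538]
contact_force: [0.1, -0.1, -0.0]
finger_gap: 1.001
time_s: 13.95
position: [0.5819, -0.0104, 0.2579]
tool_rot: [-1.602, -0.022, -0.212]
contact_force: [-0.5, 0.4, -0.5]
finger_gap: 1.0
time_s: 14.45
position: [0.5754, -0.014, 0.2679]
tool_rot: [-1.607, -0.021, -0.962]
contact_force: [1.0, 0.3, -0.5]
finger_gap: 0.999
time_s: 14.95
position: [0.569, -0.0175, 0.2779]
tool_rot: [-1.612, -0.024, -1.712]
contact_force: [-0.3, -0.3, -0.2]
finger_gap: 1.002
pos [ 0.569  -0.0175  0.2779] q [-0.23  0.28  0.25  1.42 -0.05  1.5  -0.13] F [-0.3 -0.3 -0.2] gap 1.002
turn deg [ 0.86 -2.59 -8.9 ]
shift mm [ -10.8  -36.5 -149.3]
pos [ 0.569  -0.0175  0.2779] q [-0.23  0.28  0.25  1.42 -0.05  1.5  -0.13] F [-0.3 -0.3 -0.2] gap 1.002
turn deg [30.18 -9.07 -9.29]
```

```bash
python3 -m crank '[6,-1.8,-1.85,-2,-7,-28,-1, 6,-1.8,-1.85,-2,-7,-28,-1, 6,-1.8,-1.85,-2,-7,-28,-1, 6,-1.8,-1.85,-2,-7,-28,-1, 6,-1.8,-1.85,-2,-7,-28,-1]'; python3 -c "
from go import *
rep(-107,-30,True,target=[.5582,-.054,.1286])
rep(-107,-30,True,target=[.5743,-.0014,.0333])"
```

```text
time_s: 15.45
position: [0.5637, -0.045, 0.1411]
tool_rot: [-1.553, 0.537, -1.861]
contact_force: [-0.3, 1.7, -0.4]
finger_gap: 1.001
pos [ 0.5637 -0.045   0.1411] q [ 0.15  0.34  0.25  1.77 -0.68  1.17  0.4 ] F [-0.3  1.7 -0.4] gap 1.001
turn deg [-0.46  1.08  0.17]
shift mm [ -5.5  -9.  -12.5]
pos [ 0.5637 -0.045   0.1411] q [ 0.15  0.34  0.25  1.77 -0.68  1.17  0.4 ] F [-0.3  1.7 -0.4] gap 1.001
turn deg [-0.46  1.08  0.17]
shift mm [  10.6   43.6 -107.8]
```

Lateral correction first, then part of the approach, with a wrist look.

```bash
python3 -m crank '[-0.5,1.1,0.2,-5,-9,-12,-1, 0,0,0,3,10,-18,-1, 0,0,0,3,10,-18,-1, 0,0,0,0,0,0,-1, 0,0,0,0,0,0,-1]'; python3 -c "
from go import *
rep(-107,-30,True,target=[.5743,-.0014,.0333])
import cv2; cv2.imwrite('pics/w4.png',env.snapshot('wrist'))"
```

```text
time_s: 15.95
position: [0.5605, -0.0378, 0.0882]
tool_rot: [-1.587, 0.509, -1.875]
contact_force: [0.1, 0.7, -0.5]
finger_gap: 0.999
pos [ 0.5605 -0.0378  0.0882] q [ 0.13  0.41  0.24  1.8  -0.69  1.1   0.42] F [ 0.1  0.7 -0.5] gap 0.999
turn deg [ 0.55 -1.03 -0.02]
shift mm [ 13.8  36.4 -54.9]
```

View pics/w4.png

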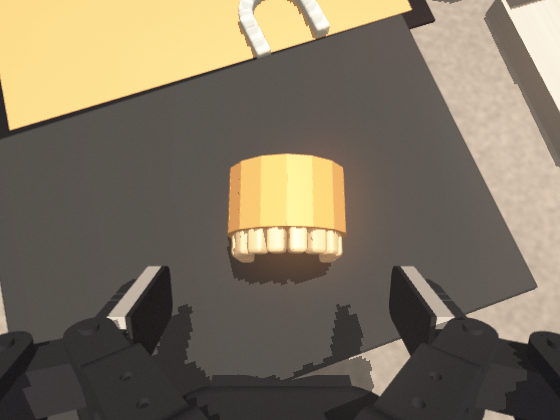

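The wrist view shows the model upright on its heel, teeth facing the gripper side, at column 287 against finger centre 281. It is centred and squared, so I'll go in.

```bash
python3 -m crank '[0.5,-1,0,3.5,9,-14,-1, 0,0,0,3.5,9,-14,-1, 0,0,0,3.5,9,-14,-1, 0,0,0,3.3,9,-12,-1, 0,0,0,0,0,0,-1]'; python3 -c "
from go import *
rep(-107,-30,True,target=[.5743,-.0014,.0333])"
```

```text
time_s: 16.5
position: [0.5789, 0.0004, 0.0381]
tool_rot: [-1.561, 0.52, -1.857]
contact_force: [-0.4, -0.6, -0.0]
finger_gap: 1.0
pos [5.789e-01 4.000e-04 3.810e-02] q [ 0.1   0.48  0.19  1.84 -0.76  0.97  0.47] F [-0.4 -0.6 -0. ] gap 1.0
turn deg [ 0.32  0.44 -0.33]
shift mm [-4.6 -1.8 -4.8]
```

```bash
python3 -m crank '[0.3,0.4,-0.3,-4,-1.8,-5,-1, 0,0,0,0,0,0,-1, 0,0,0,0,0,0,0.2, 0,0,0,0,0,0,1, 0,0,0,0,0,0,1]'; python3 -m crank '[0,0,0,0,0,0,1, 0,0,0,0,0,0,1, 0,0,0,0,0,0,1, 0,0,0,0,0,0,1, 0,0,0,0,0,0,1]'; python3 -c "
from go import *
rep(-107,-30,True,target=[.5743,-.0014,.0333])"
```

```text
time_s: 17.0
position: [0.5756, -0.0038, 0.0347]
tool_rot: [-1.568, 0.523, -1.868]
contact_force: [-0.1, -0.7, -0.7]
finger_gap: 0.69
time_s: 17.5
position: [0.5755, -0.0043, 0.0348]
tool_rot: [-1.568, 0.522, -1.868]
contact_force: [-0.2, -0.1, -0.2]
finger_gap: 0.694
pos [ 0.5755 -0.0043  0.0348] q [ 0.11  0.48  0.19  1.84 -0.77  0.97  0.47] F [-0.2 -0.1 -0.2] gap 0.694
turn deg [0.12 0.12 0.13]
shift mm [-1.2  2.9 -1.5]
```

Gripped again (gap 0.694). Lift and turn 90°, from tilt -30° to +60°.

```bash
python3 -m crank '[0,0,0,0,0,4,1, 0,0,0,0,0,15,1, 0,0,0,-3,0,30,1, -7.6,2.3,0,-3,-2,30,1, -7.6,2.3,0,-3,-2,30,1]'; python3 -m crank '[-7.6,2.3,0,-3,-2,5,1, -7.6,2.3,0,-3,-2,5,1, -7.6,2.3,0,-3,-2,0,1, -7.6,2.3,0,-3,-2,0,1, -7.6,2.3,0,-3,-2,0,1]';python3 -m crank '[-7.6,2.3,0,-3,-2,0,1, -7.6,2.3,0,-3,-2,0,1, -7.6,2.3,0,-3,0,0,1, -7.6,2.3,0,0,0,0,1, 0,0,0,0,0,0,1]'; python3 -c "
from go import *
rep(-107,60,True,target=[.5435,-.018,.040])"
```

```text
time_s: 18.0
position: [0.5618, -0.0154, 0.1439]
tool_rot: [-1.575, 0.235, -1.888]
contact_force: [0.7, 1.4, -0.8]
finger_gap: 0.693
time_s: 18.5
position: [0.5544, -0.0287, 0.1752]
tool_rot: [-1.515, -0.473, -1.911]
contact_force: [0.2, -0.6, -1.9]
finger_gap: 0.694
time_s: 19.0
position: [0.5478, -0.0245, 0.1807]
tool_rot: [-1.439, -1.045, -1.958]
contact_force: [-0.7, 1.0, -2.5]
finger_gap: 0.691
pos [ 0.5478 -0.0245  0.1807] q [-0.73  0.72  0.39  1.46  0.57  1.67 -0.8 ] F [-0.7  1.  -2.5] gap 0.691
turn deg [ 1.14  3.61 -1.38]
shift mm [  -4.3    6.5 -140.7]
```

```bash
python3 -m crank '[1.1,3.6,-1.4,-2,3,-20,1, 0,0,0,-2,3,-25,1, 0,0,0,0,0,-25,1, 0,0,0,0,0,-20,1, 0,0,0,0,0,-10,1]'; python3 -c "
from go import *
rep(-107,60,True,target=[.5435,-.018,.040])
import cv2; cv2.imwrite('pics/s4.png',cv2.resize(env.snapshot('scene')[130:280,170:370],None,fx=4,fy=4,interpolation=cv2.INTER_CUBIC))"
```

```text
time_s: 19.5
position: [0.5467, -0.018, 0.0821]
tool_rot: [-1.538, -1.027, -1.902]
contact_force: [0.2, -0.0, -1.2]
finger_gap: 0.691
pos [ 0.5467 -0.018   0.0821] q [-0.69  0.86  0.35  1.44  0.49  1.59 -0.85] F [ 0.2 -0.  -1.2] gap 0.691
turn deg [-0.82  1.29  0.31]
shift mm [ -3.2   0.  -42.1]
```

View pics/s4.png

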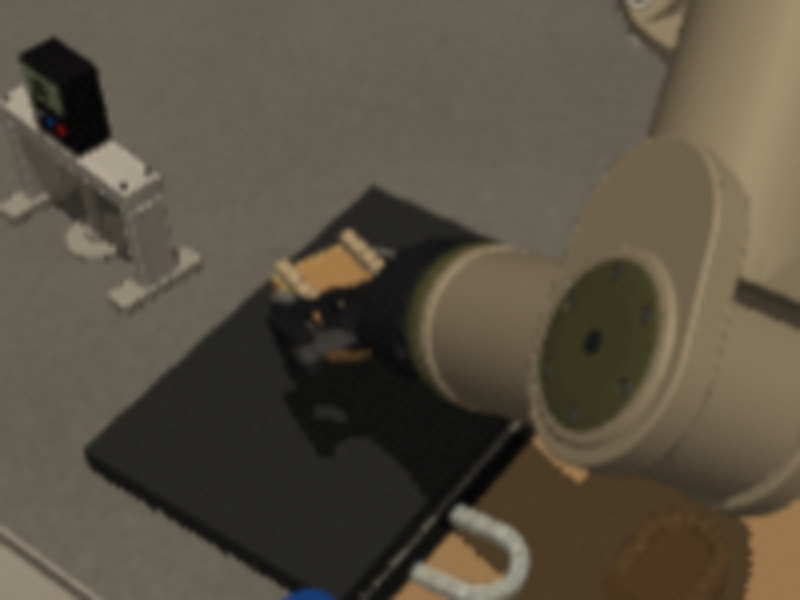

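Teeth up now, over the plate. Lower.

```bash
python3 -m crank '[-0.8,1.3,0.3,-3,0,-12,1, 0,0,0,0,0,-12,1, 0,0,0,0,0,-7,1, 0,0,0,0,0,0,1, 0,0,0,0,0,0,1]'; python3 -c "
from go import *
rep(-107,60,True,target=[.5435,-.018,.040])"
```

```text
time_s: 20.05
position: [0.544, -0.0184, 0.0495]
tool_rot: [-1.569, -1.047, -1.869]
contact_force: [0.1, -0.2, -0.7]
finger_gap: 0.69
pos [ 0.544  -0.0184  0.0495] q [-0.68  0.91  0.34  1.44  0.49  1.56 -0.86] F [ 0.1 -0.2 -0.7] gap 0.69
turn deg [0.01 0.05 0.02]
shift mm [-0.5  0.4 -9.5]
```

```bash
python3 -m crank '[0,0,0,0,0,-3,1, 0,0,0,0,0,-3,1, 0,0,0,0,0,-2,1, 0,0,0,0,0,0,1, 0,0,0,0,0,0,1]'; python3 -m crank '[0,0,0,0,0,-1.5,1, 0,0,0,0,0,-1.5,1, 0,0,0,0,0,-1.5,1, 0,0,0,0,0,-1.5,1, 0,0,0,0,0,0,1]'; python3 -c "
from go import *
rep(-107,60,True,target=[.5435,-.018,.040])"
```

```text
time_s: 20.55
position: [0.5449, -0.0181, 0.0421]
tool_rot: [-1.565, -1.046, -1.873]
contact_force: [-0.6, 0.2, -1.1]
finger_gap: 0.691
time_s: 21.05
position: [0.5451, -0.018, 0.0414]
tool_rot: [-1.56, -1.05, -1.879]
contact_force: [0.3, 0.5, -0.5]
finger_gap: 0.69
pos [ 0.5451 -0.018   0.0414] q [-0.68  0.93  0.34  1.43  0.49  1.56 -0.87] F [ 0.3  0.5 -0.5] gap 0.69
turn deg [0.26 0.25 0.13]
shift mm [-1.6  0.  -1.4]
```

```bash
python3 -m crank '[0,0,0,0,0,-2,1, 0,0,0,0,0,-2,1, 0,0,0,0,0,-2,1, 0,0,0,0,0,-2,1, 0,0,0,0,0,-2,1]'; python3 -c "
from go import *
rep(-107,60,True,target=[.5435,-.018,.040])"
```

```text
time_s: 21.55
position: [0.5451, -0.0181, 0.0413]
tool_rot: [-1.551, -1.06, -1.891]
contact_force: [-4.3, 4.5, 14.4]
finger_gap: 0.693
pos [ 0.5451 -0.0181  0.0413] q [-0.69  0.94  0.34  1.43  0.49  1.57 -0.88] F [-4.3  4.5 14.4] gap 0.693
turn deg [0.85 0.32 0.36]
shift mm [-1.6  0.1 -1.3]
```

Firm contact at z = 0.0413 (expected 0.040). Relax, open and retreat along the tool axis: -d = (0.25, 0.83, 0.5).

```bash
python3 -m crank '[0.5,0.2,0.2,0,0,0.5,1, 0,0,0,0,0,0,1, 0,0,0,0,0,0,1, 0,0,0,0,0,0,0.3, 0,0,0,0,0,0,0.1]'; python3 -m crank '[0,0,0,0,0,0,-0.2, 0,0,0,0,0,0,-0.6, 0,0,0,0,0,0,-1, 0,0,0,0,0,0,-1, 0,0,0,0,0,0,-1]'; python3 -m crank '[0,0,0,0,0,0,-1, 0,0,0,3,10,6,-1, 0,0,0,7,25,15,-1, 0,0,0,7,25,15,-1, 0,0,0,7,25,15,-1]'; python3 -m crank '[0,0,0,3,10,30,-1, 6.8,-2.1,0,0,0,40,-1, 6.8,-2.1,0,0,0,40,-1, 6.8,-2.1,0,0,-5,30,-1, 6.8,-2.1,0,0,-10,30,-1]'; python3 -c "
from go import *
rep(-107,0,True,target=[.54,-.245,.28])
import cv2
cv2.imwrite('pics/t2.png',env.snapshot('top'));cv2.imwrite('pics/s5.png',env.snapshot('scene'))"
```

```text
time_s: 22.05
position: [0.5452, -0.0181, 0.0411]
tool_rot: [-1.563, -1.052, -1.877]
contact_force: [-0.1, 0.1, 1.5]
finger_gap: 0.69
time_s: 22.55
position: [0.5451, -0.0183, 0.041]
tool_rot: [-1.563, -1.052, -1.877]
contact_force: [-0.2, -0.3, -0.7]
finger_gap: 1.004
time_s: 23.05
position: [0.5675, 0.0662, 0.0941]
tool_rot: [-1.57, -1.058, -1.877]
contact_force: [-0.3, -0.5, 0.0]
finger_gap: 1.0
time_s: 23.55
position: [0.5683, 0.077, 0.2593]
tool_rot: [-1.585, -0.555, -1.84]
contact_force: [0.7, 0.2, -0.1]
finger_gap: 0.998
pos [0.5683 0.077  0.2593] q [-0.63  0.51  0.29  1.26  0.3   1.72 -0.63] F [ 0.7  0.2 -0.1] gap 0.998
turn deg [30.34 -9.64 -1.32]
shift mm [ -28.3 -322.    20.7]
```

```bash
for i in 1 2; do python3 -m crank '[3,-1,1,-3,-25,6,-1, 3,-1,1,-3,-25,6,-1, 3,-1,1,-3,-25,6,-1, 3,-1,1,-3,-25,6,-1, 3,-1,1,-3,-25,6,-1]'; done; python3 -c "
from go import *
rep(-95,0,True,target=[.54,-.245,.28])
import cv2,pickle
pickle.dump(env.camera_params('wrist'),open('w5.pkl','wb'))
cv2.imwrite('pics/w5.png',env.snapshot('wrist'));t=env.snapshot('top');cv2.imwrite('pics/t3.png',t)
cv2.imwrite('pics/c5.png',np.hstack([cv2.resize(cv2.imread('pics/w5.png'),(480,360)),cv2.resize(cv2.imread('pics/s5.png')[150:270,180:285],(315,360),interpolation=cv2.INTER_CUBIC)]))"
```

```text
time_s: 24.15
position: [0.5557, -0.0503, 0.3002]
tool_rot: [-1.544, -0.264, -1.766]
contact_force: [0.7, -0.8, 1.2]
finger_gap: 0.998
time_s: 24.65
position: [0.5396, -0.1784, 0.3366]
tool_rot: [-1.489, 0.019, -1.676]
contact_force: [0.1, -0.1, 0.5]
finger_gap: 1.003
pos [ 0.5396 -0.1784  0.3366] q [-0.08  0.18  0.44  1.43 -0.11  1.48  0.25] F [ 0.1 -0.1  0.5] gap 1.003
turn deg [-0.65  4.78  1.09]
shift mm [  0.4 -66.6 -56.6]
```

View pics/c5.png

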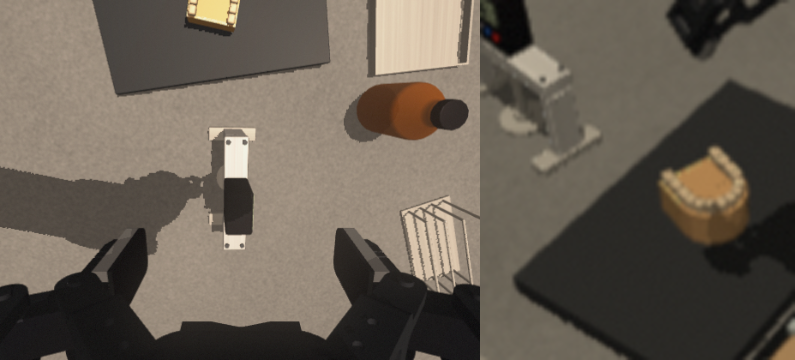

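The right crop shows the model standing teeth up on the plate. In the left (wrist) crop the gauge beam runs vertically at columns 224-249, rows 135-250, with the head at rows 178-235. I'll measure the beam's edges.

```bash
python3 - <<'E'
import cv2,pickle
from h import *
im=cv2.imread('pics/w5.png');p=pickle.load(open('w5.pkl','rb'))
hsv=cv2.cvtColor(im,cv2.COLOR_BGR2HSV)
m=((hsv[...,2]>195)&(hsv[...,1]<60)).astype(np.uint8); m[:140]=0;m[300:]=0;m[:,:235]=0;m[:,310:]=0
for r in range(148,300,8):
    c=np.where(m[r])[0]; print(r,(c.min(),c.max(),len(c)) if len(c) else None,im[r,275].tolist())
k=(hsv[...,2]<45).astype(np.uint8);k[:180]=0;k[285:]=0;k[:,:250]=0;k[:,310:]=0
ys,xs=np.where(k);print('head',xs.min(),xs.max(),ys.min(),ys.max())
print(im[145:165,275].tolist());print(im[280:296,275].tolist())
E
```

```text
148 None [130, 147, 163]
156 (np.int64(244), np.int64(297), 23) [101, 111, 123]
164 (np.int64(262), np.int64(289), 18) [223, 237, 243]
172 (np.int64(262), np.int64(289), 28) [224, 238, 243]
180 (np.int64(262), np.int64(289), 28) [224, 238, 243]
188 (np.int64(262), np.int64(288), 27) [224, 239, 242]
196 (np.int64(262), np.int64(288), 27) [223, 238, 242]
204 (np.int64(262), np.int64(288), 27) [222, 237, 242]
212 None [37, 39, 44]
220 None [35, 39, 43]
228 None [37, 41, 45]
236 None [37, 40, 45]
244 None [37, 40, 46]
252 (np.int64(244), np.int64(247), 4) [37, 43, 44]
260 (np.int64(245), np.int64(261), 3) [46, 48, 55]
268 (np.int64(261), np.int64(261), 1) [44, 48, 55]
276 (np.int64(261), np.int64(286), 26) [206, 224, 237]
284 (np.int64(261), np.int64(285), 18) [205, 224, 237]
292 None [125, 141, 156]
head 261 291 208 265
[[131, 147, 162], [127, 144, 158], [121, 138, 149], [130, 147, 163], [172, 196, 218], [153, 172, 190], [102, 111, 123], [102, 112, 123], [102, 112, 123], [101, 110, 121], [101, 111, 122], [101, 111, 123], [98, 109, 119], [103, 114, 125], [143, 158, 173], [206, 225, 237], [221, 236, 243], [221, 236, 243], [223, 237, 243], [223, 237, 243]]
[[205, 224, 237], [206, 224, 238], [203, 223, 236], [206, 224, 238], [205, 224, 237], [205, 223, 237], [205, 224, 237], [204, 223, 236], [206, 224, 237], [204, 223, 236], [192, 213, 228], [135, 152, 166], [125, 141, 156], [126, 141, 154], [122, 138, 152], [122, 137, 149]]
```

```bash
python3 - <<'E'
import pickle
from h import *
p=pickle.load(open('w5.pkl','rb'))
a=onz(p,(275.9,159.3),.098);b=onz(p,(273.4,290.7),.098);l=onz(p,(261.5,180),.098);r=onz(p,(289.5,180),.098)
d=a-b;c=(a+b)/2
print(a,b,'len',np.linalg.norm(d),'w',np.linalg.norm(l-r),'c',c,'beam az',np.degrees(np.arctan2(d[1],d[0])))
print('sole far edge',onz(p,(275,148.8),.008))
E
```

```text
[ 0.55685106 -0.16300438  0.098     ] [ 0.53757085 -0.31229221  0.098     ] len 0.1505276849963211 w 0.029653520317811155 c [ 0.54721095 -0.2376483   0.098     ] beam az 82.64110130589212
sole far edge [ 0.56212516 -0.16204848  0.008     ]
```

```bash
python3 -c "
from go import *
rep(-97.4,0,True,target=[.5472,-.2376,.23])"
```

```text
pos [ 0.5379 -0.1849  0.3376] q [-0.08  0.18  0.45  1.42 -0.11  1.48  0.24] F [ 0.1 -0.4  1. ] gap 1.001
turn deg [-0.33  4.84 -0.65]
shift mm [   9.3  -52.7 -107.6]
```

```bash
python3 -m crank '[-0.2,2.4,-0.3,2.3,-13,0,-1, -0.2,2.4,-0.3,2.3,-13,-20,-1, 0,0,0,2.3,-13,-28,-1, 0,0,0,2.3,-13,-28,-1, 0,0,0,0,0,-20,-1]'; python3 -c "
from go import *
rep(-97.4,0,True,target=[.5472,-.2376,.109])
import cv2
cv2.imwrite('pics/w6.png',env.snapshot('wrist'))"
```

```text
time_s: 25.25
position: [0.5488, -0.2384, 0.2451]
tool_rot: [-1.567, -0.004, -1.698]
contact_force: [-0.1, -0.3, 0.5]
finger_gap: 1.004
pos [ 0.5488 -0.2384  0.2451] q [ 0.    0.33  0.47  1.45 -0.15  1.39  0.34] F [-0.1 -0.3  0.5] gap 1.004
turn deg [ 0.25  0.2  -0.09]
shift mm [  -1.6    0.8 -136.1]
```

View pics/w6.png

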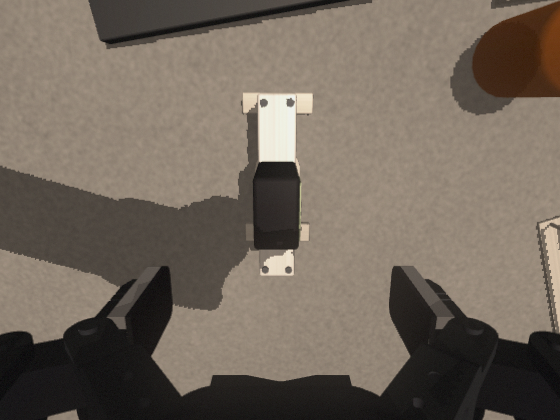

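The gauge is squared and centred: beam at column 278, finger centre at 281. Descend and grip.

```bash
python3 -m crank '[0,0,0,-1.6,0.8,-30,-1, 0,0,0,0,0,-30,-1, 0,0,0,0,0,-30,-1, 0,0,0,0,0,-28,-1, 0,0,0,0,0,-12,-1]'; python3 -c "
from go import *
rep(-97.4,0,True,target=[.5472,-.2376,.109])"
```

```text
time_s: 25.8
position: [0.5492, -0.2321, 0.1127]
tool_rot: [-1.568, -0.003, -1.691]
contact_force: [-0.6, 1.4, 0.1]
finger_gap: 0.998
pos [ 0.5492 -0.2321  0.1127] q [ 0.01  0.42  0.44  1.63 -0.19  1.13  0.37] F [-0.6  1.4  0.1] gap 0.998
turn deg [ 0.19  0.11 -0.51]
shift mm [-2.  -5.5 -3.7]
```

```bash
python3 -m crank '[0.2,0.1,-0.5,-2,-5.5,-3.5,-1, 0,0,0,0,0,0,-1, 0,0,0,0,0,0,0, 0,0,0,0,0,0,1, 0,0,0,0,0,0,1]'; python3 -m crank '[0,0,0,0,0,0,1, 0,0,0,0,0,0,1, 0,0,0,0,0,0,1, 0,0,0,0,0,0,1, 0,0,0,0,0,0,1]'; python3 -c "
from go import *
rep(-97.4,0,True,target=[.5472,-.2376,.109])"
```

```text
time_s: 26.3
position: [0.5496, -0.2379, 0.1134]
tool_rot: [-1.567, -0.0, -1.699]
contact_force: [-0.1, -0.2, 0.0]
finger_gap: 0.512
time_s: 26.8
position: [0.5494, -0.2379, 0.1139]
tool_rot: [-1.567, -0.0, -1.699]
contact_force: [-0.5, -1.0, -0.3]
finger_gap: 0.346
pos [ 0.5494 -0.2379  0.1139] q [ 0.02  0.43  0.44  1.62 -0.2   1.13  0.38] F [-0.5 -1.  -0.3] gap 0.346
turn deg [ 0.04  0.23 -0.06]
shift mm [-2.2  0.3 -4.9]
```

Gripped (29.4 mm, against 30 mm for the head). Lift gently, and check the model's centre from the top picture.

```bash
python3 -m crank '[0,0,0,0,0,3,1, 0,0,0,0,0,5,1, 0,0,0,0,0,10,1, 0,0,0,0,0,20,1, 0,0,0,0,0,25,1]'; python3 -m crank '[0,0,0,0,0,25,1, 0,0,0,0,0,25,1, 0,0,0,0,0,10,1, 0,0,0,0,0,0,1, 0,0,0,0,0,0,1]'; python3 - <<'E'
from go import *
import cv2
rep(-97.4,0,True)
p=env.camera_params('top')
for f in('pics/t3.png',):
    im=cv2.imread(f);hsv=cv2.cvtColor(im,cv2.COLOR_BGR2HSV)
    m=((hsv[...,1]>60)&(hsv[...,2]>70)).astype(np.uint8);m[:,:258]=0;m[:,322:]=0;m[:172]=0;m[272:]=0
    n,l,st,c=cv2.connectedComponentsWithStats(m)
    for i in range(1,n):
        if st[i,4]>30:
            cs,_=cv2.findContours((l==i).astype(np.uint8),0,2);rc=cv2.minAreaRect(cs[0]);print(st[i],rc,onz(p,rc[0],.060).round(4),onz(p,c[i],.06).round(4))
    for uv in [(253,169),(319,168),(326,273),(256,275)]: pass
E
```

```text
time_s: 27.3
position: [0.5456, -0.2359, 0.1746]
tool_rot: [-1.578, 0.002, -1.699]
contact_force: [0.6, 0.4, -4.2]
finger_gap: 0.347
time_s: 27.8
position: [0.5461, -0.2366, 0.2419]
tool_rot: [-1.573, 0.001, -1.699]
contact_force: [-0.6, -0.0, -5.3]
finger_gap: 0.344
pos [ 0.5461 -0.2366  0.2419] q [ 0.    0.33  0.46  1.45 -0.15  1.39  0.34] F [-0.6 -0.  -5.3] gap 0.344
turn deg [-0.07 -0.11 -0.03]
[277 206  26  24 460] ((288.9622497558594, 216.632080078125), (23.90073585510254, 22.389768600463867), 15.945395469665527) [0.5521 0.0028 0.06  ] [0.5512 0.0006 0.06  ]
```

The top view gives the model's centre as (0.552, 0.003). The arm's own estimate was (0.5517, 0.0031), so they agree. Carry the gauge over it and yaw it square to the plate.

```bash
python3 -m crank '[0,0,0.5,0,8,1,1, 0,0,1,0.6,16,1,1, 0,0,1,0.7,25,1,1, 0,0,1,0.7,28,1,1, 0,0,1,0.7,28,1,1]'; python3 -m crank '[0,0,1,0.7,28,1,1, 0,0,1,0.7,28,1,1, 0,0,0.9,0.7,28,1,1, 0,0,0,0.6,25,1,1, 0,0,0,0,10,0,1]'; python3 -m crank '[0,0,0,0,5,0,1, 0,0,0,0,0,0,1, 0,0,0,0,0,0,1, 0,0,0,0,0,0,1, 0,0,0,0,0,0,1]'; python3 -c "
from go import *
rep(-90,0,True,target=[.552,.003,.139])"
```

```text
time_s: 28.3
position: [0.545, -0.1282, 0.2413]
tool_rot: [-1.583, 0.0, -1.622]
contact_force: [0.6, 0.1, -4.8]
finger_gap: 0.345
time_s: 28.8
position: [0.5437, 0.0083, 0.2411]
tool_rot: [-1.59, 0.004, -1.551]
contact_force: [0.2, -0.1, -4.9]
finger_gap: 0.344
time_s: 29.3
position: [0.5424, 0.0134, 0.2396]
tool_rot: [-1.593, 0.002, -1.55]
contact_force: [-0.2, 0.6, -5.0]
finger_gap: 0.343
pos [0.5424 0.0134 0.2396] q [-0.33  0.22  0.3   1.58 -0.07  1.38 -0.  ] F [-0.2  0.6 -5. ] gap 0.343
turn deg [-0.13 -1.29 -1.21]
shift mm [   9.6  -10.4 -100.6]
```

```bash
python3 -m crank '[-0.1,-1.3,-1.2,9.5,-10.4,0,1, 0,0,0,0,0,-12,1, 0,0,0,0,0,-15,1, 0,0,0,0,0,-12,1, 0,0,0,0,0,0,1]'; python3 -c "
from go import *
rep(-90,0,True,target=[.552,.003,.139])
import cv2
a=env.snapshot('scene')[60:290,140:400]
cv2.imwrite('pics/s6.png',cv2.resize(a,None,fx=2.6,fy=2.6,interpolation=cv2.INTER_CUBIC))"
```

```text
time_s: 29.8
position: [0.5528, -0.0021, 0.1974]
tool_rot: [-1.568, -0.001, -1.579]
contact_force: [-0.9, 0.4, -6.1]
finger_gap: 0.341
pos [ 0.5528 -0.0021  0.1974] q [-0.31  0.25  0.31  1.64 -0.08  1.26  0.  ] F [-0.9  0.4 -6.1] gap 0.341
turn deg [0.05 0.17 0.47]
shift mm [ -0.8   5.1 -58.4]
```

View pics/s6.png

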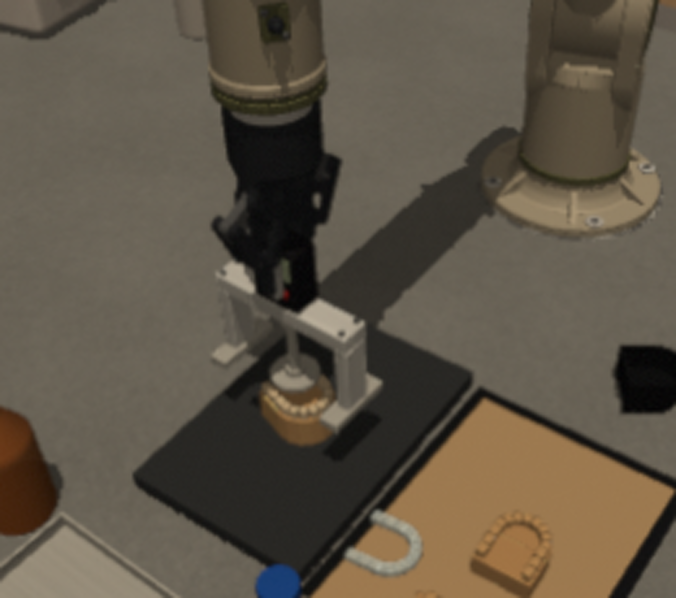

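The gauge hangs over the model, its foot above the teeth and the legs clear. Centre and lower.

```bash
python3 -m crank '[0,0.2,0.5,-0.8,5,0,1, 0,0,0,0,0,-8,1, 0,0,0,0,0,-8,1, 0,0,0,0,0,-8,1, 0,0,0,0,0,0,1]'; python3 -c "
from go import *
rep(-90,0,True,target=[.552,.003,.139])"
```

```text
time_s: 30.35
position: [0.5535, 0.0038, 0.1741]
tool_rot: [-1.567, -0.001, -1.569]
contact_force: [-0.7, -0.2, -3.6]
finger_gap: 0.342
pos [0.5535 0.0038 0.1741] q [-0.32  0.27  0.31  1.67 -0.08  1.22  0.01] F [-0.7 -0.2 -3.6] gap 0.342
turn deg [ 0.03  0.2  -0.12]
shift mm [ -1.5  -0.8 -35.1]
```

```bash
python3 -m crank '[0,0.2,0,-1,0,-8,1, 0,0,0,0,0,-8,1, 0,0,0,0,0,-8,1, 0,0,0,0,0,-5,1, 0,0,0,0,0,0,1]'; python3 -c "
from go import *
rep(-90,0,True,target=[.552,.003,.139])"
```

```text
time_s: 30.85
position: [0.553, 0.0037, 0.1431]
tool_rot: [-1.57, -0.0, -1.569]
contact_force: [0.7, -0.9, -2.5]
finger_gap: 0.345
pos [0.553  0.0037 0.1431] q [-0.31  0.29  0.3   1.71 -0.09  1.15  0.02] F [ 0.7 -0.9 -2.5] gap 0.345
turn deg [ 0.02  0.07 -0.12]
shift mm [-1.  -0.7 -4.1]
```

```bash
python3 -m crank '[0,0,0,0,0,-2,1, 0,0,0,0,0,-2,1, 0,0,0,0,0,-1.5,1, 0,0,0,0,0,-1,1, 0,0,0,0,0,0,1]'; python3 -m crank '[0,0,0,0,0,-1.5,1, 0,0,0,0,0,-1.5,1, 0,0,0,0,0,-1.5,1, 0,0,0,0,0,-1.5,1, 0,0,0,0,0,-1.5,1]'; python3 -c "
from go import *
rep(-90,0,True,target=[.552,.003,.139])"
```

```text
time_s: 31.35
position: [0.5532, 0.0037, 0.1394]
tool_rot: [-1.568, 0.001, -1.569]
contact_force: [-1.5, -0.5, -2.6]
finger_gap: 0.345
time_s: 31.85
position: [0.5532, 0.0038, 0.1388]
tool_rot: [-1.565, 0.003, -1.569]
contact_force: [-8.8, 0.8, 12.6]
finger_gap: 0.346
pos [0.5532 0.0038 0.1388] q [-0.31  0.29  0.3   1.72 -0.1   1.14  0.02] F [-8.8  0.8 12.6] gap 0.346
turn deg [-0.16  0.3  -0.13]
shift mm [-1.2 -0.8  0.2]
```

The soles reached the plate at z = 0.1388, against 0.139 expected. Relax, open, rise straight up and look.

```bash
python3 -m crank '[-0.1,0.2,0,0,0,0.3,1, 0,0,0,0,0,0,1, 0,0,0,0,0,0,1, 0,0,0,0,0,0,0.2, 0,0,0,0,0,0,0]'; python3 -m crank '[0,0,0,0,0,0,-0.3, 0,0,0,0,0,0,-0.6, 0,0,0,0,0,0,-0.6, 0,0,0,0,0,0,-0.6, 0,0,0,0,0,0,-0.6]'; python3 -m crank '[0,0,0,0,0,10,-0.6, 0,0,0,0,0,25,-0.6, 0,0,0,0,0,35,-0.6, 0,0,0,0,0,40,-0.6, 0,0,0,0,0,40,-0.6]'; python3 -m crank '[0,0,0,0,0,20,-0.6, 0,0,0,-20,10,10,-0.6, 0,0,0,-30,20,0,-0.6, 0,0,0,-30,20,0,-0.6, 0,0,0,0,0,0,-0.6]'; python3 - <<'E'
from go import *
import cv2,pickle
rep(-90,0,True)
s=env.snapshot('scene')[90:240,160:330];pickle.dump(env.camera_params('wrist'),open('w7.pkl','wb'));w=env.snapshot('wrist');cv2.imwrite('pics/w7.png',w);cv2.imwrite('pics/t7.png',env.snapshot('top'))
cv2.imwrite('pics/c7.png',np.hstack([cv2.resize(s,(453,400),interpolation=cv2.INTER_CUBIC),cv2.resize(w,(347,400))]))
E
```

```text
time_s: 32.35
position: [0.5541, 0.0038, 0.1394]
tool_rot: [-1.567, 0.001, -1.569]
contact_force: [-0.3, -0.7, 0.5]
finger_gap: 0.505
time_s: 32.85
position: [0.5551, 0.004, 0.1401]
tool_rot: [-1.565, 0.001, -1.568]
contact_force: [-0.2, 0.2, 0.4]
finger_gap: 0.799
time_s: 33.35
position: [0.5505, 0.0037, 0.2912]
tool_rot: [-1.577, -0.0, -1.569]
contact_force: [0.5, -0.3, 0.0]
finger_gap: 0.798
time_s: 33.85
position: [0.4705, 0.0536, 0.3345]
tool_rot: [-1.56, 0.001, -1.572]
contact_force: [1.2, -0.2, -0.0]
finger_gap: 0.802
pos [0.4705 0.0536 0.3345] q [-0.43  0.01  0.25  1.59 -0.    1.53 -0.18] F [ 1.2 -0.2 -0. ] gap 0.802
turn deg [-0.08  0.62  0.08]
```

View pics/c7.png

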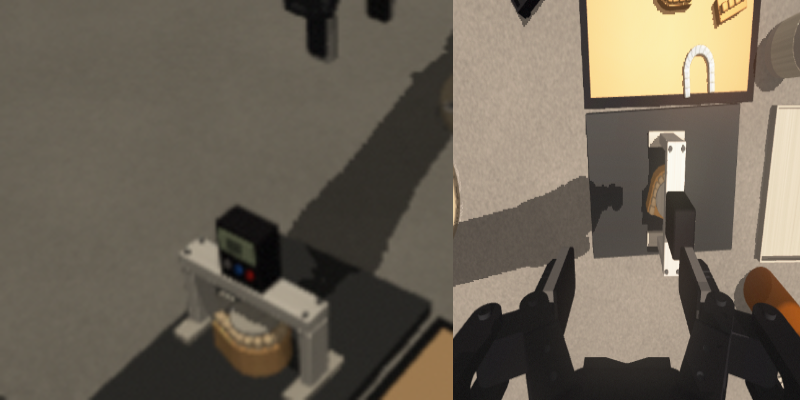

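The gauge stands over the model with both soles on the plate and the foot on the teeth, and the robot is clear. One numeric check: the beam's centre and length at its expected height of 0.123 m.

```bash
python3 - <<'E'
import cv2,pickle
from h import *
im=cv2.imread('pics/w7.png');p=pickle.load(open('w7.pkl','rb'))
m=(im.min(2)>185).astype(np.uint8);m[:, :340]=0;m[:,380:]=0;m[:140]=0;m[:295]&=1;m[295:]=0
rows=[]
for r in range(140,295):
    c=np.where(m[r])[0]
    if 14<=len(c)<=22 and c.max()-c.min()<22: rows.append((r,(c.min()+c.max())/2))
rows=np.array(rows);print(rows[0],rows[-1],len(rows))
k=np.polyfit(rows[:,0],rows[:,1],1);a=onz(p,(np.polyval(k,rows[0,0]-.5),rows[0,0]-.5),.123);b=onz(p,(np.polyval(k,rows[-1,0]+.5),rows[-1,0]+.5),.123)
print(a,b,'len',np.linalg.norm(a-b),'c',(a+b)/2)
E
```

```text
[140.  365.5] [283.  350.5] 7
[0.55677189 0.08748602 0.123     ] [ 0.54769852 -0.06427793  0.123     ] len 0.15203493421489633 c [0.55223521 0.01160404 0.123     ]
```

That fit matched only 7 rows and started at the mask's edge, so it is not trustworthy. I'll redo it along the beam's own column profile.

```bash
python3 - <<'E'
import cv2,pickle
from h import *
im=cv2.imread('pics/w7.png');p=pickle.load(open('w7.pkl','rb'));g=im.min(2).astype(int)
for r in (150,160,170,180,190,282,286):
    c=np.where(g[r,335:385]>150)[0]+335;print(r,c.min() if len(c) else 0,c.max() if len(c) else 0,len(c))
print(list(g[134:152,360]),list(g[276:296,353]))
E
```

```text
150 346 375 30
160 346 375 30
170 345 374 30
180 345 373 29
190 344 373 30
282 340 364 25
286 340 359 14
[np.int64(86), np.int64(86), np.int64(88), np.int64(131), np.int64(202), np.int64(222), np.int64(220), np.int64(201), np.int64(137), np.int64(113), np.int64(114), np.int64(114), np.int64(115), np.int64(114), np.int64(153), np.int64(219), np.int64(234), np.int64(238)] [np.int64(226), np.int64(226), np.int64(227), np.int64(226), np.int64(225), np.int64(225), np.int64(225), np.int64(224), np.int64(224), np.int64(224), np.int64(224), np.int64(224), np.int64(224), np.int64(214), np.int64(149), np.int64(141), np.int64(143), np.int64(143), np.int64(141), np.int64(141)]
```

```bash
python3 - <<'E'
import pickle
from h import *
from rig import env
p=pickle.load(open('w7.pkl','rb'))
a=onz(p,(361,148),.123);b=onz(p,(352.5,290),.123)
print(a,b,'len',np.linalg.norm(a-b),'c',(a+b)/2,'az',np.degrees(np.arctan2(*(a-b)[[1,0]])))
env.sign_off()
E
```

```text
[0.55234928 0.07944163 0.123     ] [ 0.5519697  -0.07200735  0.123     ] len 0.15144945832341655 c [0.55215949 0.00371714 0.123     ] az 89.85639927695765
the job is handed in; nothing more can be done
```

The job is handed in at about 34 s of the 72 s. The model stands teeth up on the plate, with the bridge gauge over it and its foot on the teeth. sign_off gave no verdict.

**What I did:** I gripped the model by its side walls, stood it on its heel on the plate, gripped it again with the tool turned half round, and set it down teeth up. Then I gripped the gauge by its head, squared it to the plate and lowered it over the model. Nothing was dropped, and both were set down with a light push of about 13–15 N at the wrist.

**Last checks:**
- **Model:** The top camera put its centre at (0.552, 0.003) and the arm's own estimate was (0.5517, 0.0031). I did not re-measure it after the gauge went on.
- **Gauge:** The beam centre measured (0.5522, 0.0037), within 1 mm of the model's centre. The measured length was 151 mm at the expected height, and it lay square to the plate within 0.2°.
- **Soles:** They met the plate at TCP height 0.1388 m, against 0.139 m expected. The pictures showed both on the plate.
- **Surroundings:** The robot was clear at hand-in. The bystanders looked undisturbed in the pictures, but I did not measure their positions.

**What disagreed or failed:**
- **Model heading:** The task says model x points to +y at the start, but the pictures showed it pointing back at the robot (about -162°). I followed the pictures.
- **First beam check:** My first numeric fit gave a centre 8 mm off in y. It used only 7 image rows and ran into the mask's edge, so I threw it out and measured again.
- **Gauge reading:** I inferred the 44 mm reading from the heights and did not read it off the display.
- **Picture budget:** I viewed 12 pictures, two over the 10 allowed.

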